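# Tighten the window ring of a pressure tester with the pin spanner

## Task

Take the pin spanner that fits the two holes of the pressure tester's ring, put both of its pins in the holes and turn the ring clockwise (seen from above) until it is fully home against its stop. Then lift the spanner out and set it back upright and seated in the empty saddle of its rack. Turn the ring with the spanner only, do not touch the tester with the gripper, and leave the other spanner and everything else on the bench where it is.

Things in the scene. Friction and masses are not known exactly. Their poses are not given: they have to be found in the camera images.
- chamber: Pressure tester, fixed to the bench: grey base plate 150 x 150 x 12 mm, black anodised drum 128 mm across rising to 58 mm, a small gauge on its own +x side; on the drum lies the steel ring (58 to 70 mm above the bench). Origin at the centre of the underside, on the ring's axis, z up. Two dark stop blocks stand beside the ring, their tops 4 mm below its face.
- ring_face (a point): Centre of the ring's upper face, 70 mm above the bench; turns with the ring, z up, its x axis runs through both holes. Ring: plain steel, 114 mm across, 62 mm opening with the glass window 6 mm lower, 12 mm thick, a 10 mm lug on its rim on its own +y side. Holes: two round blind holes, 12 mm across and 12 mm deep, opposite one another on an 86 mm circle, at x = +43 and -43 mm.
- ring (a joint): Angle of the ring in rad, clockwise from above: 0 is loose (lug at the one stop), 1.05 is fully tight (lug at the other stop). Starts between 0 and 0.3. Moves with a steady friction of 0.2 N m, and stays where it is left.
- wide_grip (a point): Handle centre of the larger pin spanner, the one that fits. T shape, 260 g: flat dark bar 124 x 18 x 12 mm, from whose middle a square steel handle 24 x 24 mm rises 70 mm (this point is 35 mm over the bar's upper face); two round-ended pins, 8 mm across and 18 mm long, point down from the bar, 86 mm apart. x along the bar, y across it, z up the handle. Starts in either saddle.
- wide_bar (a point): Centre of the underside of the larger spanner's bar, 47 mm below wide_grip; same axes.
- wide_pin_a (a point): Tip of the larger spanner's pin at its own x = +43 mm, 18 mm below the bar's underside.
- wide_pin_b (a point): Tip of its other pin, at its own x = -43 mm.
- narrow_grip (a point): Centre of the handle of the smaller pin spanner, which does not fit: same shape, but bar 84 mm long and pins 52 mm apart. Stands in the other saddle; leave it there.
- narrow_bar (a point): Centre of the underside of the smaller spanner's bar, 47 mm below narrow_grip.
- saddle_a (a point): Floor centre of one of the two saddles of the wooden rack (base 90 x 200 x 10 mm, fixed), 42 mm above the bench. A slot along its own x, 36 mm long, 27 mm wide, walls 14 mm high, flared at the top; a seated spanner's bar lies in it lengthwise, either way round, its bar point here, its pins hanging clear at both ends.
- saddle_b (a point): Same point of the rack's other saddle, 110 mm from saddle_a along +y of the rack; same axes.
- dish: Bystander: small shallow glass dish, 64 mm across, 22 mm high; origin at its underside. Leave alone.
- oil: Bystander: amber oil jar with black cap, 40 mm across, 75 mm high; origin at its underside. Leave alone.
- loupe: Bystander: black eye loupe, 40 mm across, 32 mm high; origin at its underside. Leave alone.
- driver: Bystander: screwdriver 150 mm long lying flat; origin at its underside. Leave alone.
- brush: Bystander: brush 160 mm long lying flat; origin at its underside. Leave alone.
- caseback: Bystander: round steel watch back, 48 mm across, 7 mm thick; origin at its underside. Leave alone.
- tray: Bystander: white divided tray 120 x 160 x 25 mm; origin at its underside. Leave alone.
- wide: The larger spanner as a whole, its origin at wide_bar; same axes.
Mind the look-alikes: they are no part of the job. What is shaped like the wide but purple or red is not meant.

How it is judged:
On the way, in this order (a step that is already met when the one before it is completed fails the run):
1. both pins of the larger spanner are in the ring's holes, the ring still loose (z of each of wide_pin_a, wide_pin_b in the frame of ring_face below -0.006 m and horizontal distance between wide_bar and ring_face below 0.005 m and value of joint ring below 0.6 rad), for 0.2 s.
2. the ring is turned home with both pins still in its holes (z of each of wide_pin_a, wide_pin_b in the frame of ring_face below -0.006 m and horizontal distance between wide_bar and ring_face below 0.005 m and value of joint ring above 0.98 rad), for 0.1 s.
At the end, for the whole second after the job is handed in: The ring is within 0.07 rad of its tight stop; the larger spanner is released, at rest and upright (within 0.1 rad) in the empty saddle, its bar's underside centre within 12 mm of the saddle's point; the smaller spanner still sits upright in its own (value of joint ring above 0.98 rad and (distance between wide_bar and saddle_a below 0.012 m or distance between wide_bar and saddle_b below 0.012 m) and angle between each of wide_bar, narrow_bar's own z axis and vertical below 0.1 rad and linear speed of wide below 0.02 m/s and (distance between narrow_bar and saddle_a below 0.012 m or distance between narrow_bar and saddle_b below 0.012 m)); the robot touches nothing.
It fails at once if the gripper touches the tester or its ring (contact force between the fingers and chamber above 3 N).
It fails at once if the smaller spanner is taken from its place (distance of narrow_grip from where it was at the start of the episode above 0.025 m).
It fails at once if a bystander is pushed about by more than 30 mm (distance of any of dish, oil, loupe, driver, brush, caseback, tray from where it was at the start of the episode above 0.03 m).
It also fails if it takes over 61 s, if anything falls off the work surface, if the arm or the gripper's body presses on something with over 40 N, if the wrist force passes 120 N, or if a joint passes its speed limit or range.

## Robot

A 6-joint arm with a two-finger parallel gripper is mounted at the origin on the work surface. World frame = base frame: x ahead of the robot, y to its left, z up, the work surface at z = 0. Lengths are in m, angles in rad, forces in N, time in s.
With the tool pointing down it reaches from about 0.35 to 0.875 m from the base axis. Payload 4.2 kg.
Tool frame: the origin (TCP) lies midway between the tips of the shut fingers; the grasp point (between the pads) lies 19 mm behind it; z points along the fingers, y is the direction in which the jaws open and shut (so a half turn about z gives the same grasp; the last joint's range is limited). The gripper opens to 85 mm and grips with 20 to 120 N. Pads are 22 mm wide; open, the fingers measure 114 mm over their backs; the gripper's body (76 mm by 85 mm) begins 54 mm behind the grasp point. The pads swing forward as they close: fully open they stand 13 mm farther back than shut.
Start: joints at [-1.036, 0.385, 0.008, 0, -1.194, -0.259], TCP at [0.17, -0.601, 0.231] pointing down, gripper open.
Joint ranges: [-3.14, 3.14], [-1.21, 2.06], [-1.07, 1.41], [-3.16, 2.05], [-2.99, -0.16], [-3.1, 3.1]. Speed limits (rad/s): [2.79, 2.79, 3.14, 3.14, 3.14, 3.14].

## Interface

Orientations are given as a unit quaternion [w, x, y, z].
In Python, from workcell import ctrl, camera gives the robot as it stands. The module is installed in compiled form; this text tells all that it offers.
- The arm moves only by the tool move_arm, never from a script. Its argument "rows" is a list of rows, each an object with "linear": the shift along the tool's x, y, z in cm, a list of three; "twist": the turn, a rotation vector about the tool's x, y, z in rad, a list of three; "hand": the opening, from 0 (shut) to 1 (fully open). In form: [{"linear": [x, y, z], "twist": [rx, ry, rz], "hand": hand}, ...]. A call has 1 to 5 rows; each row shifts and turns the commanded pose from where the row before left it, along the tool's axes as they then stand; what a row does not reach is not made up. A row lasts 1/8 s, in which the tool goes at most 62.5 mm and 10.7 degrees, less where a joint would pass 70% of its speed; a pose out of reach is approached as far as the arm can. A call is refused whole if a number of a shift passes 6.25 or a number of a turn 0.188, either way. A call with a gripper value outside its range is refused whole. The fingers move at their own pace and stop on an object; "grip_force" is the grip in N (left out, the last holds). Time passes only in rows, so rows that do not move let the fingers close. It gives the time, the measured TCP pose, the force and the opening at its end, in the units of the state.
- ctrl.observe(): the state, without advancing time (a new reading comes with each control period).
- camera(name): name is "side" or "top" or "wrist"; returns a dict with "image" (480x640x3 uint8, red, green, blue), "depth" (480x640 float32, m along the optical axis (not along the pixel's ray), 0 where there is no reading), "intrinsics" (3x3 intrinsics, pixels), "xyz" and "attitude" of the camera in the world. Camera axes: x right, y down, z forward; pixel columns grow to the right and rows downward; lengths in m; the calibration is good to about 2 mm. A picture is of the moment at which its call begins.
- ctrl.job_done(): hands the job in, once; it reports no verdict.
The state is a dict: "time_s": time; "q": joint angles; "dq": joint speeds; "joint_torque": joint torques, N m; "position": TCP position; "orientation": TCP orientation; "contact_force": force on the tool from outside, world axes, zero at the start; "ft_torque": the same for the moment, N m; "finger_gap": finger opening in m.
Only numpy, scipy, OpenCV 4.12 (cv2) and the standard library are available. Lean on these libraries where they do the work, as an engineer would, in place of code of your own. Each camera call takes 0.05 s, during which the arm holds its last target. There are 200 camera calls.

## Working session

There is one attempt and no reset: what is moved stays moved. The work goes in short steps, Python scripts to look and compute and a tool call to move; the robot and the scene stay as the last step left them, time stands still between calls to the robot, and variables do not carry over. Pictures are saved under pics/ and viewed, about 8 in all and at most 12, crops included, and the job is handed in when it is done.

Besides the shell and the picture viewer there is one more tool, called after ">>>" as a command line: name --argument value ..., lists and objects as JSON in quotes. move_arm: Moves the arm, as the interface text tells. Its arguments: {"type":"object","properties":{"rows":{"type":"array"},"grip_force":{"type":"number"}},"required":["rows"]}

```bash
mkdir -p pics; cat > h.py <<'E'
import numpy as np, cv2
from workcell import ctrl, camera
from scipy.spatial.transform import Rotation as R
def rot(q): return R.from_quat([q[1],q[2],q[3],q[0]]).as_matrix()
def cam(n,save=True):
    c=camera(n); 
    np.savez('%s.npz'%n,**{k:np.array(v) for k,v in c.items()})
    return c
def load(n): return dict(np.load('%s.npz'%n))
def camR(c):
    a=np.array(c['attitude']); return rot(a) if a.shape==(4,) else a
def ray(c,u,v):
    K=c['intrinsics']; d=np.array([(u-K[0,2])/K[0,0],(v-K[1,2])/K[1,1],1.]); return np.array(c['xyz']),camR(c)@d
def onz(c,u,v,z):
    o,d=ray(c,u,v); return o+d*(z-o[2])/d[2]
def cloud(c):
    K=c['intrinsics'];v,u=np.mgrid[0:480,0:640];z=c['depth']
    P=np.stack([(u-K[0,2])/K[0,0]*z,(v-K[1,2])/K[1,1]*z,z],-1)
    return P@camR(c).T+np.array(c['xyz'])
def save(c,n): cv2.imwrite('pics/%s.png'%n,np.ascontiguousarray(c['image'][:,:,::-1]))
E
python3 - <<'E'
from h import *
for n in('top','side','wrist'):
    c=cam(n);save(c,n+'0');print(n,np.round(c['xyz'],3),np.round(c['attitude'],3).tolist(),c['intrinsics'][0,0],(c['depth']>0).mean())
print(ctrl.observe())
E
```

```text
top [0.48  0.022 1.296] [-0.009, 0.711, -0.703, 0.022] 546.7447751490017 0.9959505208333334
side [0.393 0.639 0.852] [0.038, -0.108, 0.937, -0.329] 446.38810791086786 0.9959537760416667
wrist [ 0.103 -0.619  0.373] [0.084, 0.597, 0.79, 0.111] 395.4723928784659 0.995966796875
{'time_s': 0.15, 'q': array([-1.03637672e+00,  3.85377330e-01,  6.95591865e-03, -3.46398216e-04,
       -1.19401180e+00, -2.58599994e-01]), 'dq': array([ 1.43445596e-04, -2.10119104e-03,  4.62467527e-03,  8.89075290e-04,
        7.24939094e-05, -2.81263829e-04]), 'joint_torque': array([-5.81884160e-05, -3.92679727e+01,  1.88580251e+01,  4.18863416e+00,
       -3.45933979e-03,  5.41083978e-06]), 'position': array([ 0.17010502, -0.60095306,  0.23048161]), 'orientation': array([-1.67576230e-04, -1.37409768e-01,  9.90513937e-01,  8.17118362e-04]), 'contact_force': array([-0.18719462, -0.66983516, -0.3192584 ]), 'ft_torque': array([ 0.00807597, -0.03676044,  0.01726416]), 'finger_gap': 0.08541982362398456}
```

View pics/top0.png

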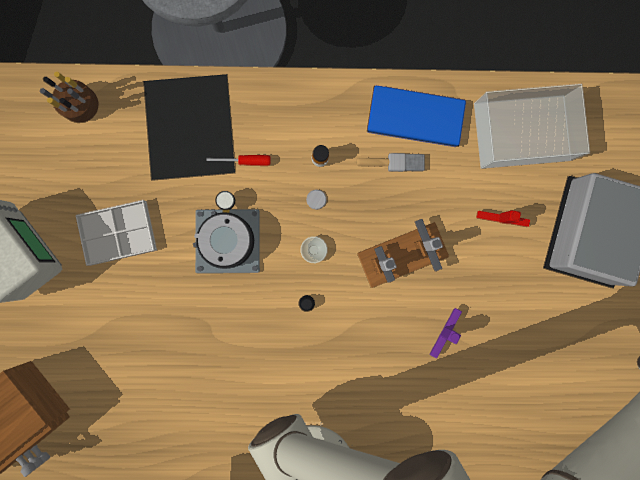

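View pics/side0.png

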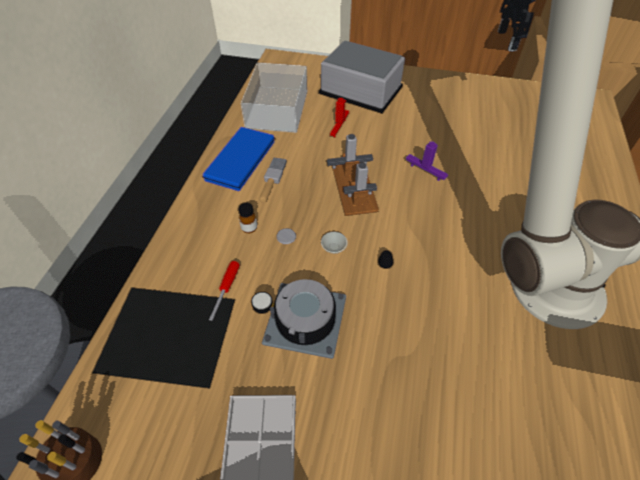

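The top view shows the larger spanner in the rack's right saddle at about (432,245), and the smaller one at (386,264). The tester is at (228,240), with red and purple decoys at (505,216) and (447,333). The side view agrees with this. Next I'll measure the positions.

```bash
python3 - <<'E'
from h import *
t=load('top');s=load('side')
for n,c in(('top',t),('side',s)):
    P=cloud(c)
    # region of rack by x,y
    o=onz(t,405,253,.05); 
    near=np.hypot(P[...,0]-o[0],P[...,1]-o[1])<.13
    for lo,hi,l in((.112,.14,'handle'),(.044,.064,'bar')):
        m=(near&(P[...,2]>lo)&(P[...,2]<hi)).astype(np.uint8)
        k,L,st,ce=cv2.connectedComponentsWithStats(m)
        for i in range(1,k):
            if st[i,4]<15: continue
            q=P[L==i]; r=cv2.minAreaRect((q[:,:2]*1000).astype(np.float32))
            print(n,l,st[i,4],np.round(ce[i],1),'mean',q.mean(0).round(4),'zmed',np.median(q[:,2]).round(4),'rect',np.round(r[0],1),np.round(r[1],1),round(r[2],1))
    o=onz(t,226,240,.07)
    m=(np.hypot(P[...,0]-o[0],P[...,1]-o[1])<.1)&(abs(P[...,2]-.07)<.004)
    q=P[m]; print(n,'ring',m.sum(),np.median(q[:,2]),cv2.minEnclosingCircle((q[:,:2]*1000).astype(np.float32)))
im=t['image'][:,:,::-1]
a=cv2.resize(im[200:285,185:270],(400,400),interpolation=cv2.INTER_CUBIC)
b=cv2.resize(im[200:300,350:450],(400,400),interpolation=cv2.INTER_CUBIC)
cc=cv2.resize(s['image'][265:365,255:355,::-1],(400,400),interpolation=cv2.INTER_CUBIC)
cv2.imwrite('pics/crop.png',np.hstack([a,b]))
E
```

```text
top handle 130 [435.1 243.6] mean [ 0.5231 -0.2595  0.1244] zmed 0.1243 rect [ 523.1 -260.4] [23.7 24. ] 22.4
top handle 127 [388.7 264.1] mean [ 0.4779 -0.1597  0.1244] zmed 0.1245 rect [ 478.  -160.5] [23.4 23.8] 22.1
top bar 439 [426.7 245.3] mean [ 0.5217 -0.2575  0.0528] zmed 0.053 rect [ 520.5 -254.9] [123.8  32.1] 22.2
top bar 202 [379.7 257.9] mean [ 0.4917 -0.1501  0.053 ] zmed 0.0531 rect [ 489.  -147.4] [42. 57.] 57.1
top bar 95 [388.8 275.9] mean [ 0.451 -0.171  0.053] zmed 0.0533 rect [ 452.1 -171.1] [28.1 17.9] 23.1
top ring 1368 0.06945067277463723 ((532.970947265625, 207.9071502685547), 63.20895767211914)
side handle 94 [350.5 138.8] mean [ 0.5229 -0.2553  0.1229] zmed 0.1236 rect [ 522.8 -258.9] [24.5 27.8] 21.6
side handle 112 [361.5 167.8] mean [ 0.4774 -0.1554  0.123 ] zmed 0.1235 rect [ 477.3 -158.4] [24.1 23.6] 25.1
side bar 372 [349.3 159.9] mean [ 0.5222 -0.2545  0.0531] zmed 0.0536 rect [ 521.9 -257.5] [120.8  44. ] 12.4
side bar 296 [359.1 189.3] mean [ 0.4779 -0.1528  0.053 ] zmed 0.0534 rect [ 477.3 -156.2] [83.5 43.7] 8.9
side ring 1722 0.07020423100059836 ((530.5371704101562, 210.96630859375), 64.18588256835938)
```

View pics/crop.png

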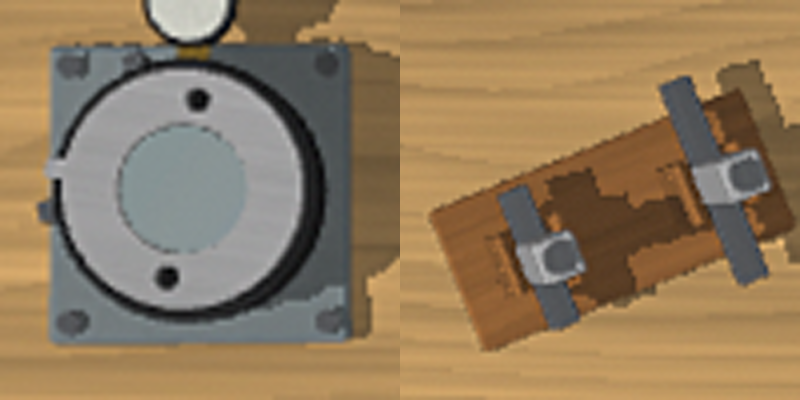

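>>> move_arm --rows '[{"linear": [-4.3, 2.3, 0], "twist": [0, 0, 0], "hand": 1}, {"linear": [-4.3, 2.3, 0], "twist": [0, 0, 0], "hand": 1}, {"linear": [-4.3, 2.3, 0], "twist": [0, 0, 0], "hand": 1}, {"linear": [-4.3, 2.3, 0], "twist": [0, 0, 0], "hand": 1}, {"linear": [-4.3, 2.3, 0], "twist": [0, 0, 0], "hand": 1}]'

```text
time_s: 0.78
position: [0.3466, -0.4308, 0.2311]
orientation: [-0.0, -0.137, 0.991, 0.0]
contact_force: [0.8, -0.8, 0.6]
finger_gap: 0.0852
```

```bash
cat >> h.py <<'E'
def plan(p,yaw=None,n=None):
    "shift (cm, tool axes now) and twist z to reach TCP p with tool-y at yaw deg, tool down"
    s=ctrl.observe(); M=rot(s['orientation']); d=M.T@(np.array(p)-s['position'])*100
    y=np.degrees(np.arctan2(M[1,1],M[0,1])); 
    print('t',round(s['time_s'],2),'pos',s['position'].round(4),'yaw',y.round(2),'tilt',M[:,2].round(4),'q',s['q'].round(2),'gap',round(s['finger_gap'],4),'F',s['contact_force'].round(1),'T',s['ft_torque'].round(2))
    print('shift cm',d.round(2), 'yaw twist z',None if yaw is None else round(-np.radians((yaw-y+180)%360-180),3))
def holes(c,z=.07,o=None,rad=.057):
    P=cloud(c);g=c['image'].astype(int).sum(2)/3
    m=(g<60).astype(np.uint8);k,L,st,ce=cv2.connectedComponentsWithStats(m)
    out=[]
    for i in range(1,k):
        if st[i,4]<6: continue
        p=onz(c,*ce[i],z)
        if o is not None and np.hypot(*(p-o)[:2])>rad: continue
        w=(255-g)*(L==i); out.append(p); print('blob',st[i,4],ce[i].round(1),p.round(4))
    return out
E
python3 - <<'E'
from h import *
plan([.523,-.2595,.231],202.3)
for n in('top','side'):
    c=load(n);o=np.array([.531,.209,.07]);h=holes(c,.07,o)
    P=cloud(c); m=(np.hypot(P[...,0]-.53,P[...,1]-.209)<.13)&(P[...,2]>.02)
    if len(h)>=2: print(n,(h[0]+h[1])/2,np.linalg.norm(h[0]-h[1]),np.degrees(np.arctan2(*(h[0]-h[1])[1::-1])))
    g=(np.hypot(P[...,0]-.53,P[...,1]-.209)>.08)&m; q=P[g]; print('other tall',q[:,2].max(),q[q[:,2].argmax()])
E
```

```text
t 0.78 pos [ 0.3466 -0.4308  0.2311] yaw 105.8 tilt [-2.e-04  4.e-04 -1.e+00] q [-0.6   0.26 -0.17 -0.   -1.14 -0.69] gap 0.0852 F [ 0.8 -0.8  0.6] T [-0.08 -0.06  0.  ]
shift cm [-2.163e+01  1.168e+01  1.000e-02] yaw twist z -1.684
blob 415 [233.4 242.5] [0.5224 0.1807 0.07  ]
blob 13 [226.6 220.6] [0.5713 0.1967 0.07  ]
blob 14 [220.3 258.5] [0.4863 0.2093 0.07  ]
top [0.54683843 0.18871554 0.07      ] 0.051500940714402206 -161.97923648105268
other tall 0.05463007855281443 [0.61731164 0.18746016 0.05463008]
blob 877 [301.9 326.9] [0.5191 0.2559 0.07  ]
other tall 0.053696500047344276 [0.62337409 0.19415776 0.0536965 ]
```

>>> move_arm --rows '[{"linear": [-4.33, 2.34, 0], "twist": [0, 0, 0], "hand": 1}, {"linear": [-4.33, 2.34, 0], "twist": [0, 0, 0], "hand": 1}, {"linear": [-4.33, 2.34, 0], "twist": [0, 0, 0], "hand": 1}, {"linear": [-4.33, 2.34, 0], "twist": [0, 0, 0], "hand": 1}, {"linear": [-4.33, 2.34, 0], "twist": [0, 0, 0], "hand": 1}]'

```text
time_s: 1.4
position: [0.5231, -0.2592, 0.2311]
orientation: [-0.0, -0.138, 0.99, 0.0]
contact_force: [0.1, -0.2, 0.7]
finger_gap: 0.0854
```

>>> move_arm --rows '[{"linear": [0, 0, 0], "twist": [0, 0, -0.18], "hand": 1}, {"linear": [0, 0, 0], "twist": [0, 0, -0.18], "hand": 1}, {"linear": [0, 0, 0], "twist": [0, 0, -0.18], "hand": 1}, {"linear": [0, 0, 0], "twist": [0, 0, -0.18], "hand": 1}, {"linear": [0, 0, 0], "twist": [0, 0, -0.18], "hand": 1}]'

```text
time_s: 2.02
position: [0.522, -0.2605, 0.2309]
orientation: [-0.0, -0.557, 0.83, 0.0]
contact_force: [0.8, -0.0, 0.8]
finger_gap: 0.0851
```

>>> move_arm --rows '[{"linear": [0, 0, 0], "twist": [0, 0, -0.18], "hand": 1}, {"linear": [0, 0, 0], "twist": [0, 0, -0.18], "hand": 1}, {"linear": [0, 0, 0], "twist": [0, 0, -0.18], "hand": 1}, {"linear": [0, 0, 0], "twist": [0, 0, -0.18], "hand": 1}, {"linear": [0, 0, 0], "twist": [0, 0, -0.06], "hand": 1}]'

```text
time_s: 2.65
position: [0.522, -0.2605, 0.2309]
orientation: [0.0, 0.83, -0.558, -0.0]
contact_force: [-1.0, -0.4, 0.7]
finger_gap: 0.0852
```

```bash
python3 - <<'E'
from h import *
plan([.523,-.2595,.231],202.3)
c=cam('wrist');save(c,'w1')
P=cloud(c)
near=np.hypot(P[...,0]-.523,P[...,1]+.2595)<.09
for lo,hi,l in((.112,.14,'handle'),(.044,.064,'bar')):
    m=(near&(P[...,2]>lo)&(P[...,2]<hi)).astype(np.uint8)
    k,L,st,ce=cv2.connectedComponentsWithStats(m)
    for i in range(1,k):
        if st[i,4]<100: continue
        q=P[L==i]; r=cv2.minAreaRect((q[:,:2]*1000).astype(np.float32))
        print(l,st[i,4],np.round(ce[i],1),'mean',q.mean(0).round(4),'zmed',np.median(q[:,2]).round(4),'rect',np.round(r[0],1),np.round(r[1],1),round(r[2],1))
E
```

```text
t 2.65 pos [ 0.522  -0.2605  0.2309] yaw -157.79 tilt [-8.e-04  4.e-04 -1.e+00] q [-0.19  0.31 -0.1  -0.   -1.16  0.57] gap 0.0852 F [-1.  -0.4  0.7] T [-0.05  0.04 -0.02]
shift cm [-0.05 -0.13 -0.01] yaw twist z -0.002
handle 1324 [314.6 231.7] mean [ 0.5241 -0.2633  0.1245] zmed 0.1241 rect [ 523.5 -261.8] [23.3 23.3] 22.1
bar 487 [316.9 190. ] mean [ 0.5287 -0.279   0.0532] zmed 0.0542 rect [ 528.4 -278.3] [35.9  8.2] 22.3
bar 2708 [314.7 210.6] mean [ 0.5238 -0.2625  0.0532] zmed 0.0534 rect [ 524.  -262.9] [123.7  21. ] 22.0
bar 307 [315.8 309.7] mean [ 0.4886 -0.1788  0.0505] zmed 0.0501 rect [ 487.5 -179. ] [36.  4.] 22.9
```

View pics/w1.png

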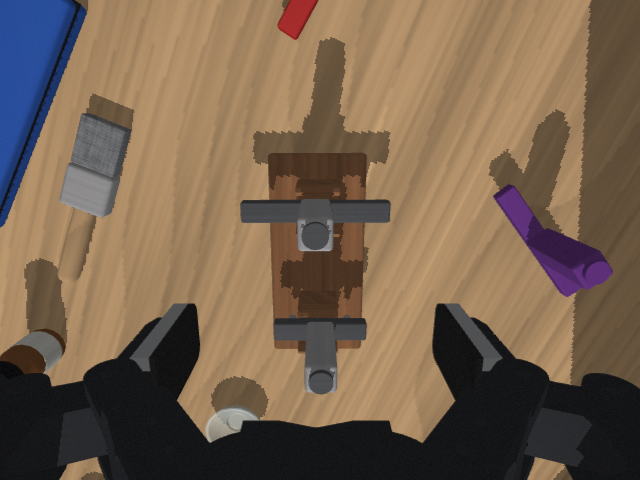

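The wrist view shows the bar level at v≈211, with the handle at (315,232) centred between the fingers. It agrees with the other views to about 2 mm, so I'll descend and grip.

>>> move_arm --rows '[{"linear": [0.1, -0.12, 4], "twist": [0, 0, 0], "hand": 1}, {"linear": [0, 0, 4], "twist": [0, 0, 0], "hand": 1}, {"linear": [0, 0, 4], "twist": [0, 0, 0], "hand": 1}, {"linear": [0, 0, 4], "twist": [0, 0, 0], "hand": 1}, {"linear": [0, 0, 0], "twist": [0, 0, 0], "hand": 1}]'

```text
time_s: 3.32
position: [0.5212, -0.2605, 0.0681]
orientation: [0.001, 0.829, -0.559, -0.004]
contact_force: [-1.0, -0.1, 0.6]
finger_gap: 0.0855
```

>>> move_arm --rows '[{"linear": [0, 0, 0], "twist": [0, 0, 0], "hand": 0}, {"linear": [0, 0, 0], "twist": [0, 0, 0], "hand": 0}, {"linear": [0, 0, 0], "twist": [0, 0, 0], "hand": 0}, {"linear": [0, 0, 0], "twist": [0, 0, 0], "hand": 0}, {"linear": [0, 0, 0], "twist": [0, 0, 0], "hand": 0}]' --grip_force 70

```text
time_s: 3.95
position: [0.5242, -0.2613, 0.0726]
orientation: [-0.0, 0.829, -0.559, 0.001]
contact_force: [-2.0, 1.4, 7.2]
finger_gap: 0.0233
```

```bash
python3 - <<'E'
from h import *
plan([.523,-.26,.231],202.3)
E
```

```text
t 3.95 pos [ 0.5242 -0.2613  0.0726] yaw -157.92 tilt [ 1.6e-03 -7.0e-04 -1.0e+00] q [-0.19  0.48 -0.29  0.   -0.8   0.57] gap 0.0233 F [-2.   1.4  7.2] T [ 0.28  0.38 -0.  ]
shift cm [ -0.15   0.05 -15.84] yaw twist z -0.004
```

>>> move_arm --rows '[{"linear": [0, 0, -2], "twist": [0, 0, 0], "hand": 0}, {"linear": [0, 0, -3], "twist": [0, 0, 0], "hand": 0}, {"linear": [0, 0, -4], "twist": [0, 0, 0], "hand": 0}, {"linear": [0, 0, -4], "twist": [0, 0, 0], "hand": 0}, {"linear": [0, 0, -2], "twist": [0, 0, 0], "hand": 0}]'

```text
time_s: 4.58
position: [0.5241, -0.2611, 0.2231]
orientation: [-0.001, 0.829, -0.559, 0.001]
contact_force: [1.0, 0.0, -2.9]
finger_gap: 0.023
```

>>> move_arm --rows '[{"linear": [0, 0, 0], "twist": [0, 0, 0.17], "hand": 0}, {"linear": [0, 0, 0], "twist": [0, 0, 0.17], "hand": 0}, {"linear": [0, 0, 0], "twist": [0, 0, 0.17], "hand": 0}, {"linear": [0, 0, 0], "twist": [0, 0, 0.025], "hand": 0}, {"linear": [0, 0, 0], "twist": [0, 0, 0], "hand": 0}]'

```text
time_s: 5.2
position: [0.5234, -0.2609, 0.2207]
orientation: [-0.0, -0.653, 0.757, 0.001]
contact_force: [0.1, -0.0, -2.2]
finger_gap: 0.0231
```

```bash
python3 - <<'E'
from h import *
plan([.529,.204,.222],171.6)
E
```

```text
t 5.2 pos [ 0.5234 -0.2609  0.2207] yaw 171.52 tilt [-1.e-03  5.e-04 -1.e+00] q [-0.19  0.32 -0.11 -0.   -1.14  0.04] gap 0.0231 F [ 0.1 -0.  -2.2] T [-0.03  0.01  0.02]
shift cm [-46.07   6.31  -0.1 ] yaw twist z -0.001
```

>>> move_arm --rows '[{"linear": [-5.5, 0.6, 0], "twist": [0, 0, 0], "hand": 0}, {"linear": [-5.5, 0.6, 0], "twist": [0, 0, 0], "hand": 0}, {"linear": [-5.5, 0.6, 0], "twist": [0, 0, 0], "hand": 0}, {"linear": [-5.5, 0.6, 0], "twist": [0, 0, 0], "hand": 0}, {"linear": [-5.5, 0.6, 0], "twist": [0, 0, 0], "hand": 0}]'

```text
time_s: 5.82
position: [0.535, 0.0171, 0.2214]
orientation: [0.0, -0.653, 0.757, -0.0]
contact_force: [-0.4, 0.1, -2.6]
finger_gap: 0.0232
```

>>> move_arm --rows '[{"linear": [-5.5, 0.6, 0], "twist": [0, 0, 0], "hand": 0}, {"linear": [-5.5, 0.6, 0], "twist": [0, 0, 0], "hand": 0}, {"linear": [-5.5, 0.6, 0], "twist": [0, 0, 0], "hand": 0}, {"linear": [-5.5, 0.6, 0], "twist": [0, 0, 0], "hand": 0}, {"linear": [-5.5, 0.6, 0], "twist": [0, 0, 0], "hand": 0}]'

```text
time_s: 6.45
position: [0.5463, 0.2935, 0.2212]
orientation: [-0.0, -0.653, 0.757, 0.0]
contact_force: [0.9, -0.2, -3.3]
finger_gap: 0.0231
```

>>> move_arm --rows '[{"linear": [0, 0, 0], "twist": [0, 0, 0], "hand": 0}, {"linear": [0, 0, 0], "twist": [0, 0, 0], "hand": 0}]'

```text
time_s: 6.7
position: [0.5462, 0.2916, 0.2207]
orientation: [-0.001, -0.653, 0.758, 0.0]
contact_force: [-0.7, -1.1, -2.4]
finger_gap: 0.023
```

```bash
python3 - <<'E'
from h import *
plan([.529,.204,.222],171.6)
c=cam('wrist');save(c,'w2')
holes(c,.07,np.array([.53,.205,.07]))
for n in('top','side'): save(cam(n),n+'2')
E
```

```text
t 6.7 pos [0.5462 0.2916 0.2207] yaw 171.49 tilt [-1.2e-03 -9.0e-04 -1.0e+00] q [ 0.75  0.38 -0.02 -0.   -1.17 -0.9 ] gap 0.023 F [-0.7 -1.1 -2.4] T [-0.06  0.03  0.03]
shift cm [ 8.92  0.4  -0.12] yaw twist z -0.002
blob 2639 [316.6  94.4] [0.532  0.2019 0.07  ]
blob 177 [261.5  96.9] [0.5703 0.1979 0.07  ]
blob 169 [382.1  97.6] [0.487  0.2107 0.07  ]
```

View pics/w2.png

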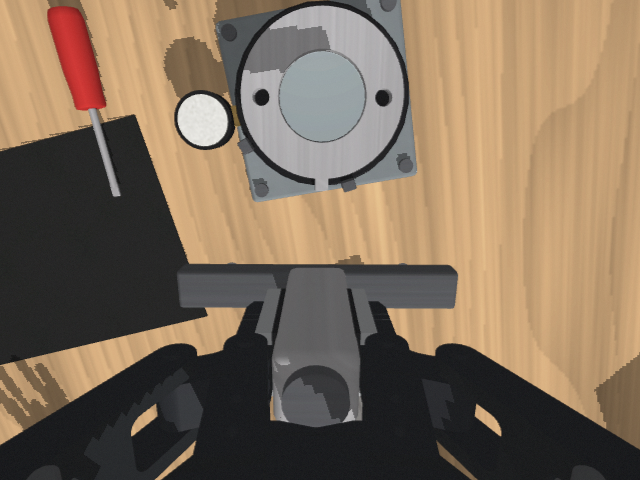

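```bash
python3 - <<'E'
from h import *
s=ctrl.observe(); M=rot(s['orientation'])
for n in('wrist','top','side'):
    c=load(n);P=(cloud(c)-s['position'])@M  # tool frame
    m=(abs(P[...,0])<.014)&(abs(P[...,1])<.07)&(P[...,2]>.01)&(P[...,2]<.026)
    a=m&(P[...,1]<-.02);b=m&(P[...,1]>.02)
    for l,k in(('a',a),('b',b)):
        q=P[k]
        if len(q)>20: print(n,l,len(q),'x',np.percentile(q[:,0],[2,98]).round(4),'y',np.percentile(q[:,1],[1,99]).round(4),'z',np.median(q[:,2]).round(4))
    q=(P[m]*1000)[:,:2].astype(np.float32)
    if len(q)>20: print(n,'all',cv2.minAreaRect(q))
E
```

```text
wrist a 3503 x [-0.0093  0.0076] y [-0.0598 -0.0207] z 0.0203
wrist b 3691 x [-0.0091  0.0078] y [0.0207 0.0619] z 0.0197
wrist all ((0.3970613479614258, 1.2910614013671875), (123.98517608642578, 21.466995239257812), 89.90436553955078)
top a 159 x [-0.0081  0.0085] y [-0.0607 -0.0209] z 0.0206
top b 178 x [-0.0086  0.0088] y [0.0208 0.0625] z 0.0198
top all ((1.558375358581543, 0.9797592163085938), (21.20128059387207, 123.88652038574219), 0.24556376039981842)
side a 229 x [-0.0104  0.0069] y [-0.0602 -0.0207] z 0.0191
side b 246 x [-0.0102  0.0073] y [0.0206 0.0622] z 0.0186
side all ((-2.378811836242676, 0.9175186157226562), (21.30986785888672, 123.86223602294922), 0.11016606539487839)
```

```bash
python3 - <<'E'
from h import *
plan([.5297,.2030,.135],171.45)
E
```

```text
t 6.85 pos [0.5466 0.2905 0.2214] yaw 171.35 tilt [-1.e-04 -2.e-04 -1.e+00] q [ 0.75  0.38 -0.02  0.   -1.17 -0.9 ] gap 0.0232 F [ 0.3  0.3 -3.2] T [-0.07 -0.03 -0.05]
shift cm [8.9  0.36 8.65] yaw twist z -0.002
```

>>> move_arm --rows '[{"linear": [3, 0.2, 0.5], "twist": [0, 0, 0], "hand": 0}, {"linear": [3, 0.1, 1.5], "twist": [0, 0, 0], "hand": 0}, {"linear": [2.9, 0.05, 2.5], "twist": [0, 0, 0], "hand": 0}, {"linear": [0, 0, 2.5], "twist": [0, 0, 0], "hand": 0}, {"linear": [0, 0, 1.6], "twist": [0, 0, 0], "hand": 0}]'

```text
time_s: 7.48
position: [0.5297, 0.2028, 0.1347]
orientation: [-0.0, -0.652, 0.759, 0.0]
contact_force: [-0.4, 0.6, -1.9]
finger_gap: 0.0235
```

>>> move_arm --rows '[{"linear": [0, 0, 0], "twist": [0, 0, 0], "hand": 0}, {"linear": [0, 0, 0], "twist": [0, 0, 0], "hand": 0}]'

```text
time_s: 7.72
position: [0.5307, 0.2047, 0.1363]
orientation: [0.001, -0.652, 0.758, -0.0]
contact_force: [0.2, -0.7, -1.8]
finger_gap: 0.0234
```

```bash
python3 - <<'E'
from h import *
plan([.5297,.2030,.110],171.45)
c=cam('side');save(c,'s3');w=cam('wrist');save(w,'w3')
# bar centre in world from both cams
s=ctrl.observe(); M=rot(s['orientation']); print(s['position'].round(4))
for n in('wrist','side','top'):
    c=cam(n); P=(cloud(c)-s['position'])@M
    m=(abs(P[...,0])<.014)&(abs(P[...,1])<.07)&(P[...,2]>.01)&(P[...,2]<.026)
    q=P[m]; r=[np.percentile(q[:,0],[2,98]).mean(),np.percentile(q[:,1],[1,99]).mean(),.03]
    print(n,np.round(r,4),(M@r+s['position']).round(4))
    holes(c,.07,np.array([.529,.2035,.07]))
E
python3 -c "
import cv2,numpy as np
a=cv2.imread('pics/s3.png')[230:350,245:365];b=cv2.imread('pics/w3.png')
cv2.imwrite('pics/c3.png',np.hstack([cv2.resize(a,(400,400),interpolation=2),cv2.resize(b[100:420,160:480],(400,400))]))"
```

```text
t 7.72 pos [0.5307 0.2047 0.1363] yaw 171.44 tilt [ 1.9e-03  8.0e-04 -1.0e+00] q [ 0.65  0.38 -0.27  0.   -0.93 -0.8 ] gap 0.0234 F [ 0.2 -0.7 -1.8] T [ 0.01  0.01 -0.05]
shift cm [0.19 0.07 2.63] yaw twist z -0.0
[0.5305 0.2048 0.1364]
wrist [0.0016 0.0005 0.03  ] [0.5298 0.2034 0.1064]
blob 165 [243.8 250. ] [0.5694 0.1956 0.07  ]
blob 160 [394.6 250.7] [0.487  0.2084 0.07  ]
side [-0.0022  0.0009  0.03  ] [0.53   0.2072 0.1064]
blob 871 [300.5 327.5] [0.5213 0.2575 0.07  ]
top [0.0036 0.0008 0.03  ] [0.5292 0.2014 0.1064]
blob 582 [216.8 236.4] [0.5356 0.2179 0.07  ]
blob 310 [242.3 244. ] [0.5192 0.1607 0.07  ]
```

View pics/c3.png

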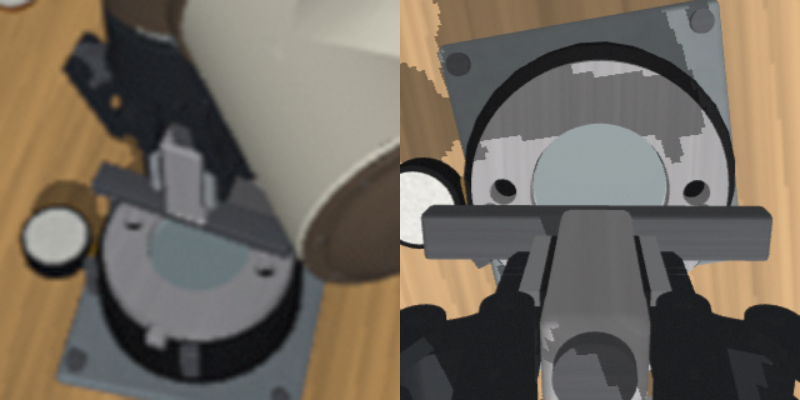

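The crops show both holes just ahead of the bar, with the bar parallel to the hole line and the pins centred to within about 1 mm. I'll nudge it and insert.

>>> move_arm --rows '[{"linear": [0, 0.08, 0.5], "twist": [0, 0, 0], "hand": 0}, {"linear": [0, 0, 0.5], "twist": [0, 0, 0], "hand": 0}, {"linear": [0, 0, 0.4], "twist": [0, 0, 0], "hand": 0}, {"linear": [0, 0, 0.3], "twist": [0, 0, 0], "hand": 0}, {"linear": [0, 0, 0], "twist": [0, 0, 0], "hand": 0}]'

```text
time_s: 8.6
position: [0.5289, 0.2042, 0.1179]
orientation: [-0.0, -0.652, 0.758, 0.0]
contact_force: [-0.5, -0.1, -2.5]
finger_gap: 0.0233
```

>>> move_arm --rows '[{"linear": [0, 0, 0.3], "twist": [0, 0, 0], "hand": 0}, {"linear": [0, 0, 0.3], "twist": [0, 0, 0], "hand": 0}, {"linear": [0, 0, 0], "twist": [0, 0, 0], "hand": 0}]'

```text
time_s: 8.98
position: [0.5288, 0.2042, 0.112]
orientation: [-0.0, -0.652, 0.758, 0.0]
contact_force: [0.2, -0.8, -1.8]
finger_gap: 0.0231
```

>>> move_arm --rows '[{"linear": [0, 0, 0.25], "twist": [0, 0, 0], "hand": 0}, {"linear": [0, 0, 0], "twist": [0, 0, 0], "hand": 0}, {"linear": [0, 0, 0], "twist": [0, 0, 0], "hand": 0}]'

```text
time_s: 9.35
position: [0.5291, 0.2044, 0.1099]
orientation: [0.0, -0.652, 0.758, -0.0]
contact_force: [-0.3, 0.8, -2.6]
finger_gap: 0.0231
```

```bash
python3 - <<'E'
from h import *
plan([.529,.204,.110],171.45)
w=cam('wrist')
s=ctrl.observe(); M=rot(s['orientation'])
P=(cloud(w)-s['position'])@M
m=(abs(P[...,0])<.014)&(abs(P[...,1])<.07)&(P[...,2]>.01)&(P[...,2]<.026)
q=P[m];r=[np.percentile(q[:,0],[2,98]).mean(),np.percentile(q[:,1],[1,99]).mean(),np.median(q[:,2])];print((M@r+s['position']).round(4),r)
a=cv2.resize(w['image'][160:340,200:440,::-1],(600,450));cv2.imwrite('pics/w4.png',a)
E
```

```text
t 9.35 pos [0.5291 0.2044 0.1099] yaw 171.41 tilt [ 1.e-04  0.e+00 -1.e+00] q [ 0.65  0.4  -0.3   0.   -0.87 -0.8 ] gap 0.0231 F [-0.3  0.8 -2.6] T [-0.08  0.03 -0.02]
shift cm [ 0.04  0.   -0.01] yaw twist z -0.001
[0.5284 0.2029 0.0906] [np.float64(0.0015809928380872461), np.float64(0.0004863634097292957), np.float64(0.019315062296540626)]
```

View pics/w4.png

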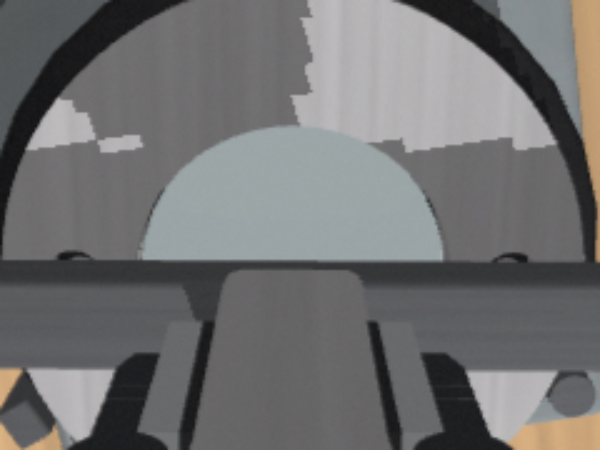

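No contact force, and the tips are about 9 mm below the face, so both pins are in the holes. I'll turn clockwise, which is + about tool z.

>>> move_arm --rows '[{"linear": [0, 0, 0], "twist": [0, 0, 0.1], "hand": 0}, {"linear": [0, 0, 0], "twist": [0, 0, 0.1], "hand": 0}, {"linear": [0, 0, 0], "twist": [0, 0, 0.1], "hand": 0}, {"linear": [0, 0, 0], "twist": [0, 0, 0.1], "hand": 0}, {"linear": [0, 0, 0], "twist": [0, 0, 0], "hand": 0}]'

```text
time_s: 10.02
position: [0.5288, 0.2038, 0.1098]
orientation: [-0.0, -0.489, 0.872, -0.0]
contact_force: [-0.0, -1.5, -2.5]
finger_gap: 0.023
```

```bash
python3 - <<'E'
from h import *
plan([.529,.204,.110],171.45)
E
```

```text
t 10.03 pos [0.5288 0.2038 0.1098] yaw 148.55 tilt [-6.e-04 -9.e-04 -1.e+00] q [ 0.65  0.4  -0.3   0.   -0.87 -1.2 ] gap 0.023 F [-0.  -1.5 -2.5] T [-0.61 -0.04  0.09]
shift cm [-0.02 -0.01 -0.02] yaw twist z -0.4
```

>>> move_arm --rows '[{"linear": [0, 0, 0], "twist": [0, 0, 0.1], "hand": 0}, {"linear": [0, 0, 0], "twist": [0, 0, 0.1], "hand": 0}, {"linear": [0, 0, 0], "twist": [0, 0, 0.1], "hand": 0}, {"linear": [0, 0, 0], "twist": [0, 0, 0], "hand": 0}]'

```text
time_s: 10.52
position: [0.5288, 0.2039, 0.1097]
orientation: [-0.0, -0.354, 0.935, -0.0]
contact_force: [-0.1, -1.6, -2.5]
finger_gap: 0.0232
```

```bash
python3 - <<'E'
from h import *
plan([.529,.204,.110],171.45)
E
```

```text
t 10.53 pos [0.5288 0.2039 0.1097] yaw 131.42 tilt [-7.e-04 -8.e-04 -1.e+00] q [ 0.65  0.4  -0.3   0.   -0.87 -1.5 ] gap 0.0232 F [-0.1 -1.6 -2.5] T [-0.79 -0.02  0.04]
shift cm [-0.03 -0.01 -0.03] yaw twist z -0.699
```

>>> move_arm --rows '[{"linear": [0, 0, 0], "twist": [0, 0, 0.08], "hand": 0}, {"linear": [0, 0, 0], "twist": [0, 0, 0], "hand": 0}]'

```text
time_s: 10.78
position: [0.5287, 0.2039, 0.1097]
orientation: [-0.0, -0.316, 0.949, -0.0]
contact_force: [0.1, -2.9, -2.8]
finger_gap: 0.0233
```

```bash
python3 - <<'E'
from h import *
plan([.529,.204,.110],171.45)
c=cam('side');save(c,'s5');w=cam('wrist');save(w,'w5')
a=cv2.resize(c['image'][250:370,235:355,::-1],(400,400),interpolation=2)
b=cv2.resize(w['image'][60:400,130:510,::-1],(400,400))
cv2.imwrite('pics/c5.png',np.hstack([a,b]))
E
```

```text
t 10.78 pos [0.5287 0.2039 0.1097] yaw 126.87 tilt [-8.e-04 -7.e-04 -1.e+00] q [ 0.65  0.4  -0.3   0.   -0.87 -1.58] gap 0.0233 F [ 0.1 -2.9 -2.8] T [-0.96  0.07  0.08]
shift cm [-0.02 -0.01 -0.03] yaw twist z -0.778
```

View pics/c5.png

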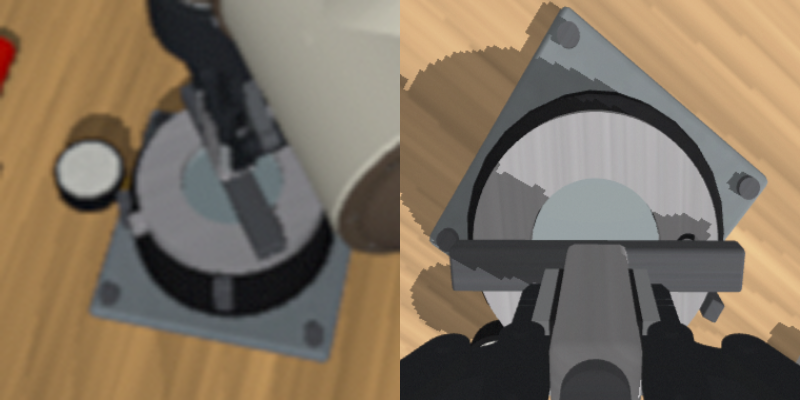

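>>> move_arm --rows '[{"linear": [0, 0, 0], "twist": [0, 0, 0.07], "hand": 0}, {"linear": [0, 0, 0], "twist": [0, 0, 0.07], "hand": 0}, {"linear": [0, 0, 0], "twist": [0, 0, 0], "hand": 0}]'

```text
time_s: 11.25
position: [0.5287, 0.204, 0.1097]
orientation: [-0.0, -0.249, 0.969, -0.0]
contact_force: [-0.7, -3.4, -2.3]
finger_gap: 0.0231
```

```bash
python3 - <<'E'
from h import *
plan([.529,.204,.110],171.45)
E
```

```text
t 11.25 pos [0.5287 0.204  0.1097] yaw 118.81 tilt [-8.e-04 -7.e-04 -1.e+00] q [ 0.65  0.4  -0.3   0.   -0.87 -1.72] gap 0.0231 F [-0.7 -3.4 -2.3] T [-1.16  0.17  0.1 ]
shift cm [-0.02 -0.01 -0.03] yaw twist z -0.919
```

>>> move_arm --rows '[{"linear": [0, 0, 0], "twist": [0, 0, 0.06], "hand": 0}, {"linear": [0, 0, 0], "twist": [0, 0, 0], "hand": 0}]'

```text
time_s: 11.5
position: [0.5284, 0.2039, 0.1097]
orientation: [-0.001, -0.223, 0.975, -0.001]
contact_force: [-2.3, -3.9, -0.4]
finger_gap: 0.0232
```

```bash
python3 - <<'E'
from h import *
plan([.529,.204,.110],171.45)
c=cam('side');save(c,'s6')
E
```

```text
t 11.5 pos [0.5284 0.2039 0.1097] yaw 115.72 tilt [-0.0014 -0.0023 -1.    ] q [ 0.65  0.4  -0.3   0.   -0.87 -1.78] gap 0.0232 F [-2.3 -3.9 -0.4] T [-1.15  0.83  2.01]
shift cm [-0.06 -0.01 -0.03] yaw twist z -0.973
```

Torque jumped to 2 N m, so the ring is at the stop. I'll hold briefly, relax the twist and lift out.

>>> move_arm --rows '[{"linear": [0, 0, 0], "twist": [0, 0, 0.02], "hand": 0}, {"linear": [0, 0, 0], "twist": [0, 0, 0], "hand": 0}, {"linear": [0, 0, 0], "twist": [0, 0, 0], "hand": 0}]'

```text
time_s: 11.92
position: [0.5284, 0.2039, 0.1097]
orientation: [-0.001, -0.213, 0.977, -0.001]
contact_force: [-2.7, -4.5, -1.3]
finger_gap: 0.0232
```

```bash
python3 - <<'E'
from h import *
plan([.529,.204,.110],171.45)
E
```

```text
t 11.93 pos [0.5284 0.2039 0.1097] yaw 114.63 tilt [-0.0012 -0.0027 -1.    ] q [ 0.65  0.4  -0.3   0.   -0.87 -1.8 ] gap 0.0232 F [-2.7 -4.5 -1.3] T [-1.24  0.99  2.97]
shift cm [-0.06 -0.01 -0.03] yaw twist z -0.992
```

>>> move_arm --rows '[{"linear": [0, 0, 0], "twist": [0, 0, -0.05], "hand": 0}, {"linear": [0, 0, 0], "twist": [0, 0, 0], "hand": 0}, {"linear": [0, 0, 0], "twist": [0, 0, 0], "hand": 0}]'

```text
time_s: 12.3
position: [0.5285, 0.2039, 0.1097]
orientation: [-0.001, -0.233, 0.972, -0.0]
contact_force: [-2.5, -4.5, -0.4]
finger_gap: 0.0233
```

```bash
python3 - <<'E'
from h import *
plan([.529,.204,.110],171.45)
E
```

```text
t 12.3 pos [0.5285 0.2039 0.1097] yaw 116.95 tilt [-1.3e-03 -7.0e-04 -1.0e+00] q [ 0.65  0.4  -0.3  -0.   -0.87 -1.75] gap 0.0233 F [-2.5 -4.5 -0.4] T [-1.39  0.91  0.83]
shift cm [-0.05 -0.01 -0.03] yaw twist z -0.951
```

>>> move_arm --rows '[{"linear": [0, 0, 0], "twist": [0, 0, -0.03], "hand": 0}, {"linear": [0, 0, -0.5], "twist": [0, 0, 0], "hand": 0}, {"linear": [0, 0, -1.2], "twist": [0, 0, 0], "hand": 0}, {"linear": [0, 0, -3], "twist": [0, 0, 0], "hand": 0}, {"linear": [0, 0, -4], "twist": [0, 0, 0], "hand": 0}]'

```text
time_s: 12.92
position: [0.5298, 0.2055, 0.1985]
orientation: [0.001, -0.247, 0.969, 0.001]
contact_force: [1.1, 0.9, -1.4]
finger_gap: 0.0235
```

>>> move_arm --rows '[{"linear": [0, 0, -2.5], "twist": [0, 0, 0], "hand": 0}, {"linear": [0, 0, 0], "twist": [0, 0, -0.18], "hand": 0}, {"linear": [0, 0, 0], "twist": [0, 0, -0.18], "hand": 0}, {"linear": [0, 0, 0], "twist": [0, 0, -0.18], "hand": 0}, {"linear": [0, 0, 0], "twist": [0, 0, -0.18], "hand": 0}]'

```text
time_s: 13.55
position: [0.5302, 0.2058, 0.2236]
orientation: [0.003, -0.575, 0.818, 0.0]
contact_force: [-0.3, 0.0, -1.4]
finger_gap: 0.0232
```

>>> move_arm --rows '[{"linear": [0, 0, 0], "twist": [0, 0, -0.18], "hand": 0}, {"linear": [0, 0, 0], "twist": [0, 0, -0.18], "hand": 0}, {"linear": [0, 0, 0], "twist": [0, 0, -0.18], "hand": 0}, {"linear": [0, 0, 0], "twist": [0, 0, -0.18], "hand": 0}, {"linear": [0, 0, 0], "twist": [0, 0, 0], "hand": 0}]'

```text
time_s: 14.18
position: [0.53, 0.2055, 0.2233]
orientation: [-0.002, 0.824, -0.566, 0.001]
contact_force: [0.1, -0.2, -2.5]
finger_gap: 0.0234
```

```bash
python3 - <<'E'
from h import *
plan([.5235,-.261,.222],202.2)
E
```

```text
t 14.18 pos [0.53   0.2055 0.2233] yaw -158.94 tilt [ 0.0034  0.003  -1.    ] q [ 0.65  0.29 -0.15 -0.   -1.12 -0.29] gap 0.0234 F [ 0.1 -0.2 -2.5] T [0.02 0.03 0.  ]
shift cm [ 4.330e+01  1.736e+01 -2.000e-02] yaw twist z -0.02
```

>>> move_arm --rows '[{"linear": [4.33, 1.74, 0], "twist": [0, 0, -0.02], "hand": 0}, {"linear": [4.33, 1.65, 0], "twist": [0, 0, 0], "hand": 0}, {"linear": [4.33, 1.65, 0], "twist": [0, 0, 0], "hand": 0}, {"linear": [4.33, 1.65, 0], "twist": [0, 0, 0], "hand": 0}, {"linear": [4.33, 1.65, 0], "twist": [0, 0, 0], "hand": 0}]'

```text
time_s: 14.8
position: [0.5342, -0.0286, 0.223]
orientation: [-0.001, 0.83, -0.558, 0.001]
contact_force: [0.1, 0.4, -2.3]
finger_gap: 0.0229
```

>>> move_arm --rows '[{"linear": [4.33, 1.65, 0], "twist": [0, 0, 0], "hand": 0}, {"linear": [4.33, 1.65, 0], "twist": [0, 0, 0], "hand": 0}, {"linear": [4.33, 1.65, 0], "twist": [0, 0, 0], "hand": 0}, {"linear": [4.33, 1.65, 0], "twist": [0, 0, 0], "hand": 0}, {"linear": [4.33, 1.65, 0], "twist": [0, 0, 0], "hand": 0}]'

```text
time_s: 15.42
position: [0.5402, -0.2607, 0.2228]
orientation: [-0.001, 0.83, -0.558, 0.002]
contact_force: [0.7, 0.2, -2.5]
finger_gap: 0.0233
```

>>> move_arm --rows '[{"linear": [0, 0, 0], "twist": [0, 0, 0], "hand": 0}, {"linear": [0, 0, 0], "twist": [0, 0, 0], "hand": 0}]'

```text
time_s: 15.68
position: [0.5396, -0.259, 0.2221]
orientation: [-0.0, 0.83, -0.558, 0.0]
contact_force: [0.5, 0.9, -1.8]
finger_gap: 0.0232
```

```bash
cat > inhand.py <<'E'
from h import *
s=ctrl.observe(); ps=[];M=rot(s['orientation'])
plan([.5235,-.261,.0726],202.2)
for n in('wrist','top','side'):
    c=cam(n);save(c,n+'_last');s=ctrl.observe();ps.append(s['position']);M=rot(s['orientation']);P=(cloud(c)-s['position'])@M
    m=(abs(P[...,0])<.016)&(abs(P[...,1])<.07)&(P[...,2]>.01)&(P[...,2]<.027)
    a=P[m&(P[...,1]<-.02)];b=P[m&(P[...,1]>.02)]
    if min(len(a),len(b))<20: print(n,'few');continue
    q=P[m];f=lambda k:np.percentile(k[:,0],[2,98]).mean()
    print(n,'x a,b',round(f(a),4),round(f(b),4),'y',np.percentile(q[:,1],[1,99]).mean().round(4),'z a,b',np.median(a[:,2]).round(4),np.median(b[:,2]).round(4))
print(np.mean(ps,0).round(4))
E
python3 inhand.py; python3 - <<'E'
from h import *
c=load('top');h=holes(c,.07,np.array([.529,.2035,.07]))
a=cv2.resize(c['image'][195:290,180:275,::-1],(400,400),interpolation=2)
s=load('side');b=cv2.resize(s['image'][250:370,235:355,::-1],(400,400),interpolation=2)
cv2.imwrite('pics/c7.png',np.hstack([a,b]))
# saddle/rack in wrist view: wood top points
for n in('top','wrist','side'):
    c=load(n);P=cloud(c);hsv=cv2.cvtColor(c['image'],cv2.COLOR_RGB2HSV)
    for lo,hi in((.007,.016),(.050,.060),(.04,.0455)):
        m=(P[...,2]>lo)&(P[...,2]<hi)&(np.hypot(P[...,0]-.5235,P[...,1]+.261)<.05)
        q=P[m]
        if len(q)>15: print(n,lo,len(q),q.mean(0).round(4),cv2.minAreaRect((q[:,:2]*1000).astype(np.float32)))
E
```

```text
t 15.68 pos [ 0.5396 -0.259   0.2221] yaw -157.8 tilt [ 1.3e-03  2.0e-04 -1.0e+00] q [-0.18  0.35 -0.07 -0.   -1.15  0.57] gap 0.0232 F [ 0.5  0.9 -1.8] T [ 0.05 -0.02 -0.03]
shift cm [-0.43  1.59 14.95] yaw twist z 0.0
wrist x a,b 0.0003 0.0009 y 0.0002 z a,b 0.0195 0.0191
top few
side x a,b -0.0034 -0.0024 y -0.0008 z a,b 0.0194 0.0187
[ 0.5396 -0.2583  0.2222]
blob 412 [233.3 242.5] [0.5225 0.1809 0.07  ]
blob 15 [240.  229.7] [0.5512 0.1664 0.07  ]
blob 14 [206.6 249.2] [0.5067 0.24   0.07  ]
top 0.007 310 [ 0.4983 -0.2705  0.0103] ((507.66107177734375, -272.43292236328125), (71.82439422607422, 69.0020523071289), 86.40316009521484)
top 0.05 88 [ 0.5194 -0.2615  0.0544] ((521.3851928710938, -261.5489501953125), (34.55245590209961, 43.065670013427734), 21.71868133544922)
top 0.04 125 [ 0.5213 -0.2612  0.0423] ((519.9383544921875, -257.85791015625), (35.526275634765625, 36.89205551147461), 22.080156326293945)
wrist 0.007 6108 [ 0.5247 -0.2638  0.0095] ((520.710693359375, -259.63140869140625), (89.56620025634766, 95.06704711914062), 22.351730346679688)
wrist 0.05 812 [ 0.5223 -0.2633  0.0541] ((522.0164184570312, -262.8759765625), (35.88277816772461, 41.46387481689453), 22.452810287475586)
wrist 0.04 1323 [ 0.5218 -0.2618  0.0416] ((523.2060546875, -265.7665100097656), (35.97435760498047, 35.75529479980469), 22.27375030517578)
side 0.007 295 [ 0.5385 -0.2467  0.0109] ((535.77587890625, -261.0140075683594), (97.82341003417969, 72.98344421386719), 85.60540771484375)
side 0.05 94 [ 0.5217 -0.2612  0.0541] ((521.543212890625, -260.58392333984375), (35.8742561340332, 46.39957046508789), 23.10243034362793)
side 0.04 73 [ 0.5244 -0.2635  0.0428] ((521.1346435546875, -259.3262023925781), (35.32611083984375, 43.70802688598633), 22.19927406311035)
```

View pics/c7.png

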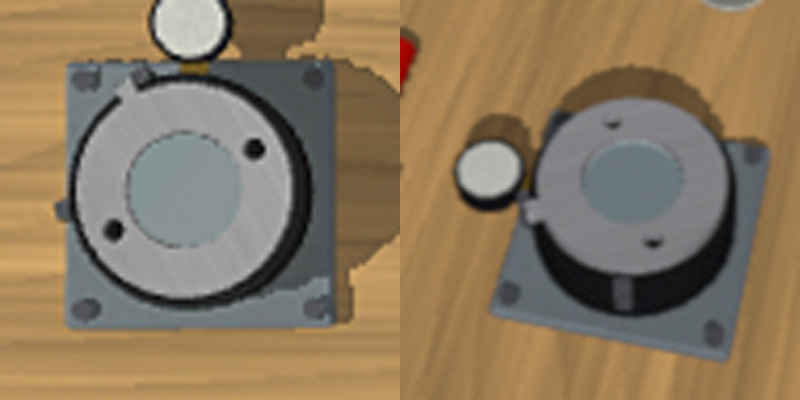

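View pics/wrist_last.png

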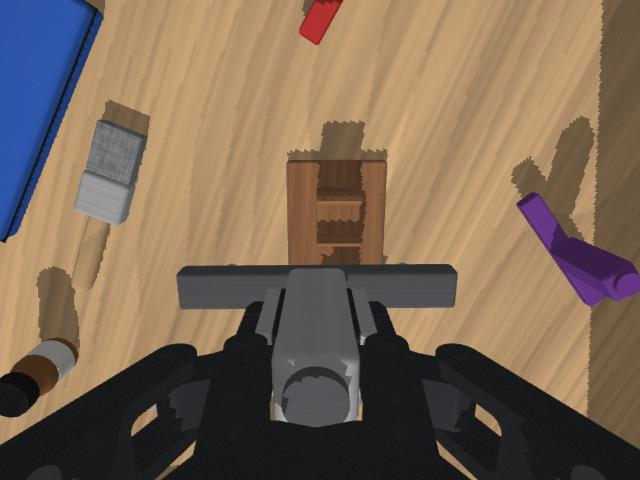

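Both views show the ring home, with its lug against the far stop and the hole line turned by 0.88 rad. The wrist view shows the empty saddle just ahead of the bar at (340,225), and its measured centre is about (0.522, -0.262). I'll descend.

>>> move_arm --rows '[{"linear": [-0.36, 1.73, 1], "twist": [0, 0, 0], "hand": 0}, {"linear": [0, 0, 3.5], "twist": [0, 0, 0], "hand": 0}, {"linear": [0, 0, 3.5], "twist": [0, 0, 0], "hand": 0}, {"linear": [0, 0, 3], "twist": [0, 0, 0], "hand": 0}, {"linear": [0, 0, 1.2], "twist": [0, 0, 0], "hand": 0}]'

```text
time_s: 16.45
position: [0.5213, -0.2613, 0.0984]
orientation: [0.0, 0.831, -0.556, -0.001]
contact_force: [0.1, 0.5, -2.1]
finger_gap: 0.0231
```

>>> move_arm --rows '[{"linear": [0, 0, 0], "twist": [0, 0, 0], "hand": 0}, {"linear": [0, 0, 0], "twist": [0, 0, 0], "hand": 0}]'

```text
time_s: 16.7
position: [0.5231, -0.2626, 0.1014]
orientation: [-0.0, 0.831, -0.556, 0.002]
contact_force: [0.3, -0.1, -2.6]
finger_gap: 0.023
```

```bash
python3 inhand.py; python3 -c "
from h import *
plan([.5222,-.2615,.0742],202.2)"
```

```text
t 16.7 pos [ 0.5231 -0.2626  0.1014] yaw -157.62 tilt [ 0.0029 -0.0011 -1.    ] q [-0.19  0.44 -0.26  0.   -0.86  0.58] gap 0.023 F [ 0.3 -0.1 -2.6] T [ 0.   -0.01 -0.05]
shift cm [-0.14 -0.09  2.88] yaw twist z 0.003
wrist x a,b -0.0003 0.0005 y -0.0001 z a,b 0.0195 0.0191
top few
side x a,b -0.0022 -0.0015 y -0.0011 z a,b 0.019 0.0182
[ 0.5228 -0.2626  0.1013]
t 16.85 pos [ 0.5226 -0.2626  0.1011] yaw -157.65 tilt [ 2.4e-03 -6.0e-04 -1.0e+00] q [-0.19  0.44 -0.26  0.   -0.86  0.58] gap 0.0233 F [ 0.6 -0.2 -2.4] T [ 0.   -0.   -0.03]
shift cm [-0.12  0.    2.69] yaw twist z 0.003
```

>>> move_arm --rows '[{"linear": [-0.06, 0, 0.7], "twist": [0, 0, 0], "hand": 0}, {"linear": [0, 0, 0.7], "twist": [0, 0, 0], "hand": 0}, {"linear": [0, 0, 0.6], "twist": [0, 0, 0], "hand": 0}, {"linear": [0, 0, 0.5], "twist": [0, 0, 0], "hand": 0}, {"linear": [0, 0, 0], "twist": [0, 0, 0], "hand": 0}]'

```text
time_s: 17.48
position: [0.5213, -0.2618, 0.0741]
orientation: [0.0, 0.831, -0.557, -0.001]
contact_force: [0.3, 0.1, -2.7]
finger_gap: 0.0236
```

>>> move_arm --rows '[{"linear": [0, 0, 0.15], "twist": [0, 0, 0], "hand": 0}, {"linear": [0, 0, 0], "twist": [0, 0, 0], "hand": 0}]'

```text
time_s: 17.73
position: [0.5218, -0.2619, 0.0734]
orientation: [-0.0, 0.831, -0.557, 0.0]
contact_force: [-0.4, 0.6, -1.9]
finger_gap: 0.0231
```

```bash
python3 inhand.py
```

```text
t 17.73 pos [ 0.5218 -0.2619  0.0734] yaw -157.65 tilt [ 2.e-04 -0.e+00 -1.e+00] q [-0.19  0.47 -0.29 -0.   -0.8   0.58] gap 0.0231 F [-0.4  0.6 -1.9] T [-0.04  0.01 -0.03]
shift cm [-0.02 -0.2   0.08] yaw twist z 0.003
wrist x a,b -0.0003 0.0005 y 0.0001 z a,b 0.0195 0.0191
top few
side x a,b -0.0025 -0.002 y -0.0005 z a,b 0.019 0.0185
[ 0.5218 -0.2619  0.0735]
```

Not quite touching yet, so I'll lower it 1 mm more and release. The fingers swing back as they open, so that is safe.

>>> move_arm --rows '[{"linear": [0, 0, 0.1], "twist": [0, 0, 0], "hand": 0}, {"linear": [0, 0, 0.05], "twist": [0, 0, 0], "hand": 0}, {"linear": [0, 0, 0], "twist": [0, 0, 0], "hand": 0}]'

```text
time_s: 18.25
position: [0.5219, -0.262, 0.0726]
orientation: [-0.0, 0.831, -0.557, 0.0]
contact_force: [-1.4, 0.5, 3.9]
finger_gap: 0.0232
```

>>> move_arm --rows '[{"linear": [0, 0, 0], "twist": [0, 0, 0], "hand": 0.3}, {"linear": [0, 0, 0], "twist": [0, 0, 0], "hand": 0.6}, {"linear": [0, 0, 0], "twist": [0, 0, 0], "hand": 1}, {"linear": [0, 0, 0], "twist": [0, 0, 0], "hand": 1}, {"linear": [0, 0, 0], "twist": [0, 0, 0], "hand": 1}]'

```text
time_s: 18.88
position: [0.5217, -0.2619, 0.0718]
orientation: [-0.0, 0.831, -0.557, -0.0]
contact_force: [0.5, -0.3, -0.2]
finger_gap: 0.0857
```

>>> move_arm --rows '[{"linear": [0, 0, -1.5], "twist": [0, 0, 0], "hand": 1}, {"linear": [0, 0, -3], "twist": [0, 0, 0], "hand": 1}, {"linear": [0, 0, -4], "twist": [0, 0, 0], "hand": 1}, {"linear": [0, 0, -4], "twist": [0, 0, 0], "hand": 1}, {"linear": [0, 0, -4], "twist": [0, 0, 0], "hand": 1}]'

```text
time_s: 19.5
position: [0.5216, -0.2619, 0.2395]
orientation: [-0.0, 0.831, -0.557, 0.001]
contact_force: [0.3, -0.4, -0.5]
finger_gap: 0.0851
```

>>> move_arm --rows '[{"linear": [0, 0, 0], "twist": [0, 0, 0], "hand": 1}, {"linear": [0, 0, 0], "twist": [0, 0, 0], "hand": 1}, {"linear": [0, 0, 0], "twist": [0, 0, 0], "hand": 1}]'

```text
time_s: 19.88
position: [0.521, -0.2617, 0.2358]
orientation: [0.0, 0.831, -0.557, -0.001]
contact_force: [0.2, -0.4, 0.4]
finger_gap: 0.0855
```

```bash
python3 - <<'E'
from h import *
plan([.5235,-.261,.2],202.2)
for n in('wrist','side'):
    c=cam(n);save(c,n+'_fin');P=cloud(c)
    for l,x,y in(('wide',.5225,-.2615),('narrow',.4778,-.16)):
        for lo,hi in((.112,.14),(.044,.064)):
            q=P[(np.hypot(P[...,0]-x,P[...,1]-y)<.065)&(P[...,2]>lo)&(P[...,2]<hi)]
            if len(q)>15: print(n,l,lo,len(q),q.mean(0).round(4),np.median(q[:,2]).round(4),cv2.minAreaRect((q[:,:2]*1000).astype(np.float32)))
c=cam('top');h=holes(c,.07,np.array([.529,.2035,.07]));save(c,'topfin')
s=load('side');w=load('wrist')
cv2.imwrite('pics/fin.png',np.hstack([cv2.resize(s['image'][110:230,300:420,::-1],(400,400),interpolation=2),cv2.resize(w['image'][:,:,::-1],(400,300))[0:300] if 0 else cv2.resize(w['image'][100:420,160:480,::-1],(400,400))]))
E
```

```text
t 19.88 pos [ 0.521  -0.2617  0.2358] yaw -157.66 tilt [-2.2e-03  7.0e-04 -1.0e+00] q [-0.19  0.31 -0.09 -0.   -1.17  0.58] gap 0.0855 F [ 0.2 -0.4  0.4] T [ 0.03  0.06 -0.01]
shift cm [ 0.03 -0.26  3.58] yaw twist z 0.002
wrist wide 0.112 1312 [ 0.5226 -0.2632  0.1244] 0.1239 ((521.7947387695312, -261.5345458984375), (23.80208396911621, 24.496883392333984), 21.89830780029297)
wrist wide 0.044 3199 [ 0.5235 -0.2646  0.0531] 0.0533 ((522.428466796875, -262.67010498046875), (123.8319091796875, 41.75218200683594), 22.735036849975586)
wrist narrow 0.112 1100 [ 0.4796 -0.1651  0.1234] 0.1235 ((478.0286560058594, -161.6697998046875), (24.00605010986328, 24.165586471557617), 22.284496307373047)
wrist narrow 0.044 2102 [ 0.481  -0.166   0.0523] 0.0529 ((478.24652099609375, -161.98092651367188), (84.0410385131836, 42.34636306762695), 21.710344314575195)
side wide 0.112 97 [ 0.5214 -0.2557  0.1229] 0.1238 ((522.18212890625, -259.1398010253906), (24.4873046875, 24.670133590698242), 15.559818267822266)
side wide 0.044 369 [ 0.5217 -0.2545  0.053 ] 0.0535 ((520.7947387695312, -258.6719970703125), (123.03993225097656, 47.602638244628906), 10.493447303771973)
side narrow 0.112 114 [ 0.4773 -0.1551  0.123 ] 0.124 ((477.6709289550781, -158.41693115234375), (23.59939956665039, 25.171916961669922), 24.669921875)
side narrow 0.044 291 [ 0.4781 -0.1532  0.0531] 0.0534 ((477.4194030761719, -156.859375), (83.25495147705078, 43.33393096923828), 11.111778259277344)
blob 412 [233.3 242.6] [0.5222 0.1809 0.07  ]
blob 14 [240.  229.6] [0.5516 0.1664 0.07  ]
blob 14 [206.6 249.2] [0.5067 0.24   0.07  ]
```

View pics/fin.png

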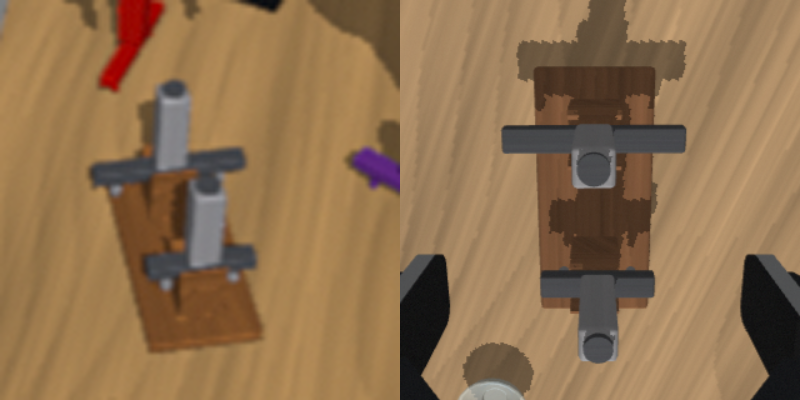

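Both spanners sit upright in their saddles at their original heights. The ring hasn't moved since it was turned home, and the gripper is clear.

```bash
python3 -c "
from workcell import ctrl
print(ctrl.job_done())"
```

```text
the job is handed in; nothing more can be done
None
```

I turned the ring home with the larger spanner, set the spanner back upright in its saddle, and handed the job in at about 20 s. No verdict was reported.

- **Turning:** Both pins went about 9 mm into the holes with no contact force. I turned clockwise until the torque jumped to 2–3 N m. The images then showed the lug against the far stop, with the hole line turned about 0.88 rad. The ring's final angle was judged from this, not read directly.
- **Seating:** The larger spanner's handle top stands at 124 mm and its bar top at about 53 mm, both as at the start. It is about 1–2 mm from the measured saddle centre.
- **Smaller spanner:** It agrees with its first position to about 2 mm, which is the spread between cameras, and it is upright.
- **Rest of the scene:** The gripper is open about 110 mm above the spanner and touching nothing. No force near the limits showed in the readings. I saw nothing disturbed in the pictures, but I did not measure the bystanders individually.
- **Disagreements:** The cameras differed by 2–4 mm across the bar, and the pose readings jittered by 1–2 mm. Both were within the clearances.

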